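Slide a food tin through the gap between two jar racks to the client's side

TASK

At this food-aid issue desk, slide the flat rectangular food tin along the desk through the narrow gap between the two screwed-down jar racks, and on until the whole tin lies on the dark rubber counter mat on the other side. Push it with the fingers: do not lift it, flick it across the desk or take it round the racks, do not bang into the racks, and leave the other things on the desk where they are.

Things in the scene. Friction and masses are not known exactly. Their poses are not given: they have to be found in the camera images.
- tin: the flat rectangular food tin, bare metal with a ring pull on its lid, lying loose on the desk, 0.4 kg (varies by a third). 95 mm along its own x, 125 mm along its own y, 34 mm high, upright corners rounded to 18 mm; wider than most grippers open. Origin at the centre of its underside, z up. It starts on the +y (robot's left) side of the gap, askew by up to 0.6 rad from the gap's direction and up to 25 mm to one side of the gap's middle line
- rack_far: jar rack on the far side of the gap, fixed: grey steel sheet rack with upright walls 36 mm high, holding a cardboard tray of five squat jars, one place empty; jar lids are at most 68 mm above the desk. Outside 210 mm along its own x, 144 mm along its own y; origin at the centre of its underside. Its -x wall (105 mm from its origin) is one side of the gap. Its +x side has a flat fixing flange 22 mm wide. The gap runs along its y axis; the tin is pushed towards its -y
- rack_near: jar rack on the near side of the gap, fixed, parallel to rack_far: the same make, four jars, outside 144 mm by 144 mm; origin at the centre of its underside. Its +x wall (72 mm from its origin) is the other side of the gap; a 22 mm flange on its -x side. The gap between the two racks is 102 to 105 mm wide, so the tin passes lengthways (its y along the gap) with 7 to 10 mm to spare in all; the two racks may be staggered by up to 15 mm along the gap
- gap (a point): point on the desk midway along rack_far and about in the middle of the gap (within 1 mm): 156.75 mm from rack_far's origin along rack_far's -x; axes as rack_far: x across the gap, y along it
- mat: the dark ribbed rubber counter mat lying flat on the desk beyond the gap (on the racks' -y side), 1 mm thin, no edge to catch on: 180 mm along its own x (across the gap), 200 mm along its own y. Origin at its centre; its near edge is 35 to 45 mm beyond rack_far's end
- tin_corner0 (a point): the outermost point of the tin's rounded corner at its +x, +y, at the underside: 42.2 mm from the tin's centre along x, 57.2 mm along y
- tin_corner1 (a point): the outermost point of the tin's rounded corner at its -x, +y, at the underside: 42.2 mm from the tin's centre along x, 57.2 mm along y
- tin_corner2 (a point): the outermost point of the tin's rounded corner at its -x, -y, at the underside: 42.2 mm from the tin's centre along x, 57.2 mm along y
- tin_corner3 (a point): the outermost point of the tin's rounded corner at its +x, -y, at the underside: 42.2 mm from the tin's centre along x, 57.2 mm along y
- jar: a single squat jar with a brass-coloured lid, loose, 65 mm across, 62 mm high, standing beyond the tin's starting place; origin at the centre of its underside. Leave alone
- round_tin: a round food tin with a paper label, loose, 73 mm across, 50 mm high, standing beside the mat on the far side; origin at the centre of its underside. Leave alone
- stamp: a black and grey hand stamp, loose, 38 by 62 mm, 72 mm high, standing beside the mat on the robot's side; origin at the centre of its underside. Leave alone
- phone: a telephone in a red case, loose, 74 by 152 by 10 mm, lying beside the binder at the left; origin at the centre of its underside. Leave alone
- mug: a white mug, loose, 80 mm across without its handle, 92 mm high, between the mat and the right side of the desk; origin at the centre of its underside. Leave alone
- stapler: a black stapler, loose, 145 by 36 mm, about 55 mm high, beside the scale at the right; origin at the centre of its underside. Leave alone
Mind the look-alikes: they are no part of the job. What is shaped like the tin but green or yellow is not meant.

How it is judged (in metres and radians):
On the way:
1. the tin is in the gap between the two racks, flat on the desk and lengthways (y of tin in the frame of gap between -0.045 and 0.045 m and x of tin in the frame of gap between -0.012 and 0.012 m and height (world z) of tin below 0.008 m and angle between the y axis of tin and the y axis of rack_far, either way round below 0.15 rad), for 0.05 s.
At the end, for the whole second after the job is handed in: The tin has been through the gap and lies flat and still on the desk with all four of its corners inside the edge of the mat (180 x 200 mm) (x of tin_corner0 in the frame of mat between -0.09 and 0.09 m and y of tin_corner0 in the frame of mat between -0.1 and 0.1 m and x of tin_corner1 in the frame of mat between -0.09 and 0.09 m and y of tin_corner1 in the frame of mat between -0.1 and 0.1 m and x of tin_corner2 in the frame of mat between -0.09 and 0.09 m and y of tin_corner2 in the frame of mat between -0.1 and 0.1 m and x of tin_corner3 in the frame of mat between -0.09 and 0.09 m and y of tin_corner3 in the frame of mat between -0.1 and 0.1 m and height (world z) of tin below 0.005 m and angle between tin's own z axis and vertical below 0.05 rad and linear speed of tin below 0.01 m/s and angular speed of tin below 0.1 rad/s); the robot touches nothing.
It fails at once if the tin is lifted (underside more than 10 mm off the desk at its middle) or tipped more than 0.2 rad (height (world z) of tin above 0.01 m or angle between tin's own z axis and vertical above 0.2 rad).
It fails at once if the tin is flicked (faster than 0.6 m/s) (linear speed of tin above 0.6 m/s).
It fails at once if the robot bangs into a jar rack (more than 25 N) (contact force between any of the fingers, the arm and rack_far above 25 N or contact force between any of the fingers, the arm and rack_near above 25 N).
It fails at once if another thing on the desk is moved more than 20 mm or knocked over (distance of any of jar, round_tin, stamp, phone, mug, stapler from where it was at the start of the episode above 0.02 m or angle between any of jar, round_tin, stamp, phone, mug, stapler's own z axis and vertical above 0.4 rad).
It also fails if it takes over 72 s, if anything falls off the work surface, if the arm or the gripper's body presses on something with over 40 N, if the wrist force passes 120 N, or if a joint passes its speed limit or range.

ROBOT

A 7-joint arm with a two-finger parallel gripper is mounted at the origin on the work surface. World frame = base frame: x ahead of the robot, y to its left, z up, the work surface at z = 0. Lengths are in mm, angles in rad, forces in N, time in s.
With the tool pointing down it reaches from about 350 to 900 mm from the base axis. Payload 8.1 kg.
Tool frame: the origin (TCP) lies on the mounting face of the last link; the fingertips stand 178 mm ahead of it and the grasp point (between the pads) lies 159 mm ahead of it (env.hold_point_z is the distance from the TCP to the grasp point, in mm); z points along the fingers, y is the direction in which the jaws open and shut (so a half turn about z gives the same grasp; the last joint's range is limited). The gripper opens to 92 mm and grips with 3 to 60 N. Pads are 19 mm wide; open, the fingers measure 130 mm over their backs; the gripper's body (75 mm by 190 mm) begins 47 mm behind the grasp point.
Start: joints at [1.21, 0.434, 0.025, 1.573, -0.012, 1.134, -0.075], TCP at [159.321, -604.359, 404.742] pointing down, gripper open.
Joint ranges: [-2.62, 2.62], [-0.44, 2.09], [-1.27, 1.32], [0.08, 2.57], [-1.32, 4.46], [0.12, 2], [-2.74, 2.74]. Speed limits (rad/s): [2.22, 2.22, 3.01, 3.01, 3.14, 3.14, 3.14].

INTERFACE

Orientations are given as a rotation vector (axis times angle).
In Python, from cell import env gives the robot as it stands.
- The arm moves only by the shell command python3 -m pendant 'ROWS' [OPENING] [FORCE]. ROWS is JSON, a list that holds one entry, the list of rows, each a list of 6 numbers: the shift along the tool's x, y, z in cm, then the turn, a rotation vector about the tool's x, y, z in rad. In form: [[[tx, ty, tz, rx, ry, rz], ...]]. A call has 1 to 20 rows; each row shifts and turns the commanded pose from where the row before left it, along the tool's axes as they then stand; what a row does not reach is not made up. A row lasts 1/10 s, in which the tool goes at most 50 mm and 8.59 degrees, less where a joint would pass 70% of its speed; a pose out of reach is approached as far as the arm can. A call is refused whole if a number of a shift passes 5 or a number of a turn 0.15, either way. A call with a gripper value outside its range is refused whole. OPENING is the opening, from 0 (shut) to 1 (fully open), set as the call begins (- or left out, the last holds). The fingers move at their own pace and stop on an object; FORCE is the grip in N (left out, the last holds). Time passes only in rows, so rows that do not move let the fingers close. It gives the time, the measured TCP pose, the force and the opening at its end, in the units of the state.
- env.get_state(): the state, without advancing time (a new reading comes with each control period).
- env.snapshot(name): name is "side" or "top" or "wrist"; returns (picture, depth): 384x512x3 uint8, blue, green, red; 384x512 float32, mm along the optical axis (not along the pixel's ray), 0 where there is no reading.
- env.camera_info(name): a dict with "fovy" (degrees; the focal length in pixels is half the picture's height over the tangent of half this angle, whatever the lens; pixels are square), "cx", "cy" (the principal point, pixels), "k1" (the pictures are not rectified: a ray, as slopes to the right and down, at radius r is drawn at 1 + k1 r^2 times it, then the intrinsics apply), "extrinsics" (4x4, takes a point from camera to world coordinates). Camera axes: x right, y down, z forward; pixel columns grow to the right and rows downward; lengths in mm; the calibration is good to about 2 mm. A picture is of the moment at which its call begins: read the wrist's pose just before it. camera_info takes no time and is no camera call; for the wrist camera it gives the pose at the moment of the call.
- env.sign_off(): hands the job in, once; it reports no verdict.
Trained networks look in the newest picture that a camera, given by its name, has taken for a name from the list of things; names that differ only in an ending like _2 or _b are one class to them, and where a whole thing is asked for, a point or a joint stands for the part that bears it (a point fixed in the world has none). Each returns a list of dicts, best first, with "p" (0 to 1); they miss things now and then, are a little off and sometimes report something else, mostly with a low value. They report only what shows in the picture. A call takes as long as a camera call. They do not tell look-alikes from the thing itself.
- env.boxes_of(camera, name): "uv" ([column, row] in pixels, amid what is visible of it).
- env.cut_out(camera, name): "region" (384x512 bool, what is visible of it) and "uv" ([column, row] in pixels, amid what is visible of it).
The state is a dict: "time": time; "joint_pos": joint angles; "joint_velocities": joint speeds; "tau": joint torques, N m; "tcp_pos": TCP position; "tool_rot": TCP orientation; "contact_force": force on the tool from outside, world axes, zero at the start; "wrist_torque": the same for the moment, N m; "grip_width": opening from 0.0 (shut) to 1.0 (fully open).
Only numpy, scipy, OpenCV 4.12 (cv2) and the standard library are available. Lean on these libraries where they do the work, as an engineer would, in place of code of your own. Each camera call takes 0.05 s, during which the arm holds its last target. There are 200 camera calls.

## Working session

There is one attempt and no reset: what is moved stays moved. The work goes in short steps, Python scripts to look and compute and a shell command to move; the robot and the scene stay as the last step left them, time stands still between calls to the robot, and variables do not carry over. Pictures are saved under pics/ and viewed, about 8 in all and at most 12, crops included, and the job is handed in when it is done.

```bash
mkdir -p pics; ls
cat > h.py <<'E'
import numpy as np, cv2
from cell import env
def ray(cam,info,uv):
    f=192/np.tan(np.radians(info["fovy"])/2)
    uv=np.atleast_2d(np.asarray(uv,float))
    d=np.stack([(uv[:,0]-info["cx"])/f,(uv[:,1]-info["cy"])/f],1)
    s=d.copy()
    for _ in range(20): s=d/(1+info["k1"]*(s**2).sum(1,keepdims=True))
    return np.c_[s,np.ones(len(s))]
def at_z(info,uv,z):
    T=np.array(info["extrinsics"]);r=ray(None,info,uv)@T[:3,:3].T;o=T[:3,3]
    return o+r*((z-o[2])/r[:,2])[:,None]
def at_d(info,uv,dep):
    T=np.array(info["extrinsics"]);r=ray(None,info,uv)
    return (r*np.asarray(dep)[:,None])@T[:3,:3].T+T[:3,3]
E
python3 - <<'E'
from h import *
s=env.get_state();print(s["time"],s["tcp_pos"],s["tool_rot"],s["contact_force"])
for c in("top","side"):
    i=env.camera_info(c);print(c,i)
    p,d=env.snapshot(c);cv2.imwrite(f"pics/{c}0.png",cv2.resize(p,(800,600),interpolation=cv2.INTER_CUBIC));np.savez(f"{c}0.npz",p=p,d=d)
    if c=="top":
        for n in("tin","rack_far","rack_near","mat","jar","round_tin","stamp","phone","mug","stapler"):
            for r in env.cut_out(c,n)[:3]:
                m=r["region"]&(d>0);v,u=np.nonzero(m)
                if len(u)<10: continue
                P=at_d(i,np.c_[u,v],d[v,u]);zt=np.percentile(P[:,2],80)
                (cx,cy),wh,a=cv2.minAreaRect(P[:,:2].astype(np.float32))
                print(n,round(r["p"],2),np.round(r["uv"]),"ctr",round(cx),round(cy),"wh",np.round(wh),"a",round(a,1),"z80",round(zt))
E
```

```text
pics
0.0 [ 159.21149356 -604.14231928  403.96235148] [-3.11406850e+00 -4.03420805e-01  5.53732637e-04] [0.40923813 0.78993789 0.07921083]
top {'fovy': 56.59870317537737, 'cx': 259.6853790850027, 'cy': 194.33648776890183, 'k1': -0.036581911846524366, 'extrinsics': array([[-1.38491678e-03, -9.92898573e-01,  1.18955898e-01,
         4.02889363e+02],
       [-9.99990703e-01,  1.86085068e-03,  3.88994645e-03,
        -3.50120524e+01],
       [-4.08368144e-03, -1.18949405e-01, -9.92891919e-01,
         1.17950736e+03],
       [ 0.00000000e+00,  0.00000000e+00,  0.00000000e+00,
         1.00000000e+00]])}
tin 0.95 [202. 188.] ctr 560 157 wh [122.  94.] a 86.5 z80 34
tin 0.88 [177. 256.] ctr 342 231 wh [122.  90.] a 7.8 z80 34
tin 0.64 [158. 159.] ctr 664 325 wh [137.  96.] a 88.1 z80 34
rack_far 0.88 [263. 149.] ctr 699 -38 wh [146. 235.] a 88.6 z80 67
rack_near 0.86 [262. 239.] ctr 397 -37 wh [152. 175.] a 87.5 z80 68
mat 0.61 [325. 201.] ctr 520 -246 wh [203. 181.] a 87.1 z80 2
jar 0.62 [211. 134.] ctr 743 130 wh [62. 61.] a 63.4 z80 63
round_tin 0.96 [300. 146.] ctr 714 -176 wh [76. 89.] a 79.0 z80 51
stamp 0.81 [308. 239.] ctr 393 -181 wh [55. 34.] a 69.7 z80 72
phone 0.85 [118. 249.] ctr 372 440 wh [ 72. 151.] a 4.3 z80 12
phone 0.42 [402. 246.] ctr 369 -495 wh [122.  95.] a 80.4 z80 81
mug 0.57 [400. 244.] ctr 369 -487 wh [105.  98.] a 10.9 z80 81
stapler 0.87 [407. 177.] ctr 599 -527 wh [145.  63.] a 5.0 z80 50
side {'fovy': 53.29670091922613, 'cx': 258.4773460141574, 'cy': 197.6326148286816, 'k1': -0.05710676669228021, 'extrinsics': array([[-8.03824582e-01, -3.72067851e-01,  4.64146050e-01,
        -1.23020477e+02],
       [-5.94621910e-01,  4.80188871e-01, -6.44859235e-01,
         8.94298660e+02],
       [ 1.70536221e-02, -7.94345115e-01, -6.07227315e-01,
         9.31408238e+02],
       [ 0.00000000e+00,  0.00000000e+00,  0.00000000e+00,
         1.00000000e+00]])}
```

View pics/top0.png

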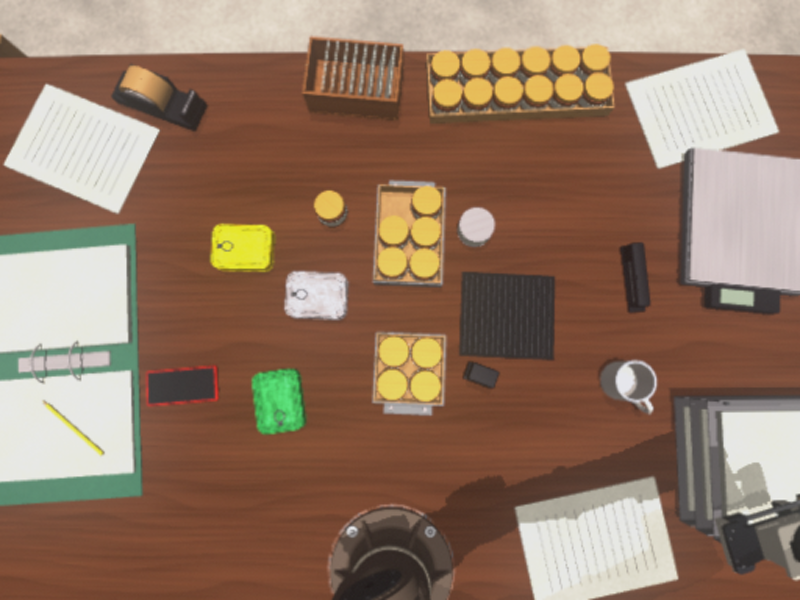

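Run:
```python
from h import *
z=np.load("top0.npz");p,d=z["p"],z["d"]
i=env.camera_info("top")
cv2.imwrite("pics/crop.png",cv2.resize(p[100:290,140:370],None,fx=3.2,fy=3.2,interpolation=cv2.INTER_CUBIC))
# rack walls: points with z in 28..45 ; heights map in gap area
v,u=np.mgrid[0:384,0:512];m=d>0
P=at_d(i,np.c_[u[m],v[m]],d[m])
def sel(x0,x1,y0,y1,z0,z1):
    k=(P[:,0]>x0)&(P[:,0]<x1)&(P[:,1]>y0)&(P[:,1]<y1)&(P[:,2]>z0)&(P[:,2]<z1);return P[k]
# gap edges: per y bin, max x of near (z>20) and min x of far
for y in range(-120,50,10):
    n=sel(440,540,y,y+10,25,48);f=sel(540,640,y,y+10,25,48)
    print(y,len(n),n[:,0].max().round(1) if len(n) else None,f[:,0].min().round(1) if len(f) else None)
for nm,x0,x1 in(("near",320,500),("far",580,820)):
    w=sel(x0,x1,-150,70,25,48);print(nm,w.min(0).round(),w.max(0).round(),cv2.minAreaRect(w[:,:2].astype(np.float32)))
    for x in range(x0,x1,20):
        w=sel(x,x+20,-150,70,25,48)
        if len(w):print(x,w[:,1].min().round(1),w[:,1].max().round(1))
t=sel(470,640,80,240,25,45);print("tin",cv2.minAreaRect(t[:,:2].astype(np.float32)))
```

```text
-120 0 None None
-110 25 476.2 580.4
-100 6 476.3 580.3
-90 6 476.5 581.0
-80 5 476.5 580.9
-70 8 476.5 581.6
-60 6 476.6 583.2
-50 6 476.4 583.5
-40 5 479.7 583.2
-30 6 479.9 583.4
-20 6 479.6 583.2
-10 6 479.8 583.7
0 6 479.8 584.1
10 8 480.0 584.9
20 16 479.7 586.4
30 11 476.6 587.2
40 0 None None
near [ 333. -109.   26.] [480.  39.  48.] ((407.2367248535156, -36.14533233642578), (144.1090087890625, 144.26376342773438), 87.44168090820312)
320 -104.2 38.6
340 -104.5 38.7
360 -104.4 35.5
380 -107.8 35.7
400 -108.1 35.7
420 -108.3 32.7
440 -108.5 32.7
460 -108.7 32.9
far [ 580. -150.   25.] [795.  37.  48.] ((686.66845703125, -57.096771240234375), (185.3076934814453, 210.72410583496094), 87.2735824584961)
580 -103.3 36.7
600 -103.5 36.7
620 -103.3 37.2
640 -107.1 36.9
660 -107.1 33.9
680 -149.7 34.0
700 -149.3 34.3
720 -149.5 31.1
740 -111.4 31.1
760 -111.7 31.2
780 -111.7 31.1
tin ((560.4964599609375, 159.4273681640625), (125.67921447753906, 94.87528991699219), 87.1650619506836)
```

View crop.

View pics/crop.png

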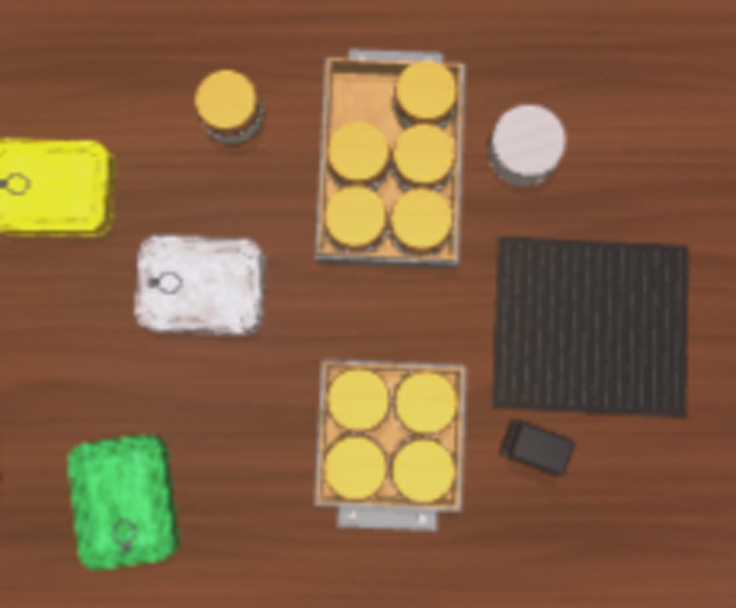

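Run:
```python
from h import *
from scipy.optimize import least_squares
z=np.load("top0.npz");p,d=z["p"],z["d"]
i=env.camera_info("top")
v,u=np.mgrid[0:384,0:512];m=d>0
P=at_d(i,np.c_[u[m],v[m]],d[m])
def sel(x0,x1,y0,y1,z0,z1):
    k=(P[:,0]>x0)&(P[:,0]<x1)&(P[:,1]>y0)&(P[:,1]<y1)&(P[:,2]>z0)&(P[:,2]<z1);return P[k]
t=sel(470,640,80,240,28,40)
for f in(1,):
    c=t[:,:2].mean(0);C=np.cov(t[:,:2].T);w,V=np.linalg.eigh(C);print("tin pca",len(t),c,np.sqrt(w*12),np.degrees(np.arctan2(V[1,1],V[0,1])))
for ang in (80,84,86,88,90,92,96,100):
    a=np.radians(ang);q=t[:,:2]@np.array([[np.cos(a),-np.sin(a)],[np.sin(a),np.cos(a)]]);print(ang,np.ptp(np.sort(q,0),0))
# wall top lines
for s,(x0,x1) in (("near",(465,500)),("far",(570,600))):
    X=[]
    for y in range(-100,35,4):
        w=sel(x0,x1,y,y+4,25,48)
        if len(w): X.append((y+2,w[:,0].max() if s=="near" else w[:,0].min()))
    X=np.array(X);f=np.polyfit(X[:,0],X[:,1],1);print(s,f,np.polyval(f,-37))
```

```text
tin pca 1056 [559.89640915 159.44846205] [ 93.61801564 123.99581548] 86.28596805799556
80 [132.60138274 103.99033695]
84 [128.98614868  97.91427914]
86 [126.9416573   95.22309146]
88 [125.59734309  95.00381618]
90 [127.25610858  95.74521775]
92 [129.09220594  98.68848226]
96 [132.29051838 105.03135991]
100 [134.84696946 110.97094436]
near [3.41726305e-02 4.78835314e+02] 477.57092647237073
far [4.69400051e-02 5.85073843e+02] 583.337062444046
```

Tin candidates in the crop are yellow (60,187), green (122,502) and bare metal with a ring pull (199,285). The bare metal one is the one meant. It is nearly parallel to the gap and about 21 mm to the far side of the gap's line, at world (560,159). I'll first nudge it sideways with two spread fingers.

```bash
python3 -m pendant '[[[0,0,0,0,0,0.1],[0,0,0,0,0,0.1],[0,0,0,0,0,0.1]]]' 0.6 20; python3 -m pendant '[[[2.2,-3.9,0.5,0,0,0],[2.2,-3.9,0.5,0,0,0],[2.2,-3.9,0.5,0,0,0],[2.2,-3.9,0.5,0,0,0],[2.2,-3.9,0.5,0,0,0],[2.2,-3.9,0.5,0,0,0],[2.2,-3.9,0.5,0,0,0],[2.2,-3.9,0.5,0,0,0],[2.2,-3.9,0.5,0,0,0],[2.2,-3.9,0.5,0,0,0],[2.2,-3.9,0.5,0,0,0],[2.2,-3.9,0.5,0,0,0],[2.2,-3.9,0.5,0,0,0],[2.2,-3.9,0.5,0,0,0],[2.2,-3.9,0.5,0,0,0],[2.2,-3.9,0.5,0,0,0],[2.2,-3.9,0.5,0,0,0],[2.2,-3.9,0.5,0,0,0],[2.2,-3.9,0.5,0,0,0],[2.2,-3.9,0.5,0,0,0]]]'
```

```text
time: 0.9
tcp_pos: [159.3, -604.4, 404.8]
tool_rot: [3.141, -0.073, 0.0]
contact_force: [-0.0, 0.8, 0.7]
grip_width: 0.786
time: 2.9
tcp_pos: [632.8, 157.9, 304.5]
tool_rot: [3.141, -0.067, 0.0]
contact_force: [1.3, -0.8, 0.6]
grip_width: 0.604
```

```bash
python3 -m pendant '[[[0,0,2.5,0,0,0],[0,0,2.5,0,0,0],[0,0,2.5,0,0,0],[0,0,2,0,0,0],[0,0,1.0,0,0,0],[0,0,0.8,0,0,0],[0,0,0,0,0,0]]]'; python3 -m pendant '[[[-0.6,0,0,0,0,0],[-0.6,0,0,0,0,0],[-0.5,0,0,0,0,0],[-0.5,0,0,0,0,0],[-0.5,0,0,0,0,0],[-0.4,0,0,0,0,0],[0,0,0,0,0,0]]]'
python3 - <<'E'
from h import *
i=env.camera_info("top");p,d=env.snapshot("top")
c=p[100:290,140:370];cv2.imwrite("pics/crop2.png",cv2.resize(c,None,fx=3.2,fy=3.2,interpolation=cv2.INTER_CUBIC))
E
```

```text
time: 3.6
tcp_pos: [631.8, 156.3, 191.2]
tool_rot: [3.141, -0.066, -0.001]
contact_force: [1.2, -0.3, 0.4]
grip_width: 0.601
time: 4.3
tcp_pos: [600.9, 157.8, 192.3]
tool_rot: [-3.14, 0.066, -0.002]
contact_force: [4.1, 0.2, 3.4]
grip_width: 0.599
```

View pics/crop2.png

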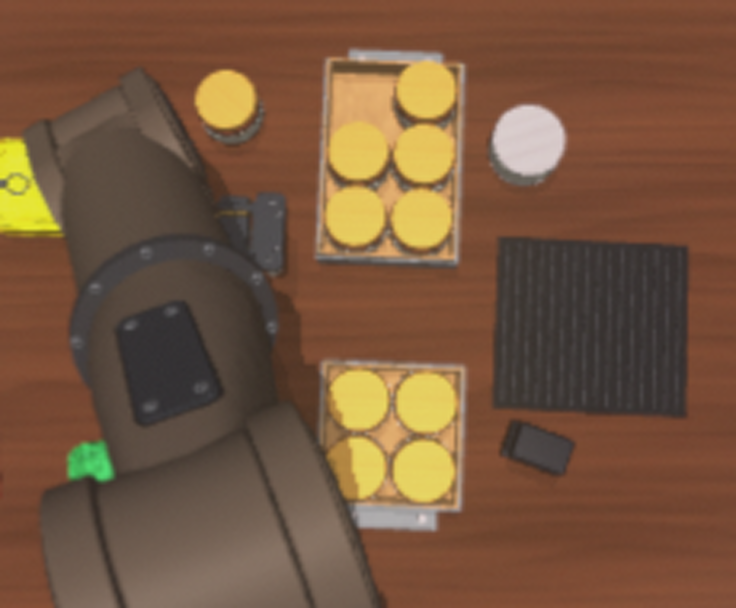

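The arm hides the tin from the top camera. The 4 N force shows contact, so I'll measure with the side and wrist cameras.

```bash
cat >> h.py <<'E'
from scipy.optimize import minimize
G=np.array([530.3,-37.]);GA=-0.0445
gx=np.array([np.cos(GA),np.sin(GA)]);gy=np.array([-np.sin(GA),np.cos(GA)])
def tin_at(cams,guess,name=None):
    for c in cams:
        i=env.camera_info(c);p,d=env.snapshot(c)
        if name: cv2.imwrite(f"pics/{name}_{c}.png",p)
        v,u=np.nonzero(d>0);P=at_d(i,np.c_[u,v],d[v,u]);col=p[v,u].astype(int)
        k=(abs(P[:,2]-34)<5)&(np.hypot(P[:,0]-guess[0],P[:,1]-guess[1])<95)&(col.min(1)>95)&(np.ptp(col,axis=1)<50)
        Q=P[k][:,:2]
        if len(Q)<100: print(c,"few",len(Q));continue
        # keep biggest cluster
        im=np.zeros((200,200),np.uint8);g=np.clip(((Q-guess)+100).astype(int),0,199);im[g[:,0],g[:,1]]=1
        im=cv2.morphologyEx(im,cv2.MORPH_CLOSE,np.ones((7,7)));n,l,st,_=cv2.connectedComponentsWithStats(im)
        b=1+np.argmax(st[1:,4]);Q=Q[l[g[:,0],g[:,1]]==b]
        r=cv2.minAreaRect(Q.astype(np.float32));ctr=np.array(r[0]);a=np.radians(r[2]+(90 if r[1][1]>r[1][0] else 0))
        off=ctr-G
        print(c,len(Q),"ctr",ctr.round(1),"size",np.round(r[1],1),"gapframe x,y",(off@gx).round(1),(off@gy).round(1),"yaw rel gap",round((a-(np.pi/2+GA)+np.pi/2)%np.pi-np.pi/2,3),"z",P[k][:,2].mean().round(1))
E
python3 - <<'E'
from h import *
tin_at(["side","wrist"],np.array([545.,159]),"a")
a=cv2.imread("pics/a_side.png");b=cv2.imread("pics/a_wrist.png");cv2.imwrite("pics/a.png",cv2.resize(np.hstack([a,b]),(800,300)))
E
```

```text
side 233 ctr [530.4 197.1] size [91.2 61.2] gapframe x,y -10.3 233.9 yaw rel gap -1.132 z 33.5
wrist 3897 ctr [569.4 160. ] size [79.3 20.5] gapframe x,y 30.2 198.6 yaw rel gap 0.008 z 33.1
```

View pics/a.png

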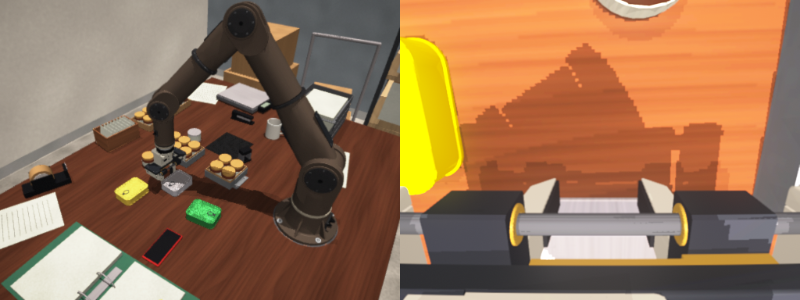

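```bash
python3 -m pendant '[[[1,0,0,0,0,0],[1,0,0,0,0,0],[0,0,-3,0,0,0],[0,0,-4,0,0,0],[0,0,-4,0,0,0],[0,0,-2,0,0,0],[0,0,0,0,0,0.143],[0,0,0,0,0,0.143],[0,0,0,0,0,0.143],[0,0,0,0,0,0.143],[0,0,0,0,0,0.143],[0,0,0,0,0,0.143],[0,0,0,0,0,0.143],[0,0,0,0,0,0.143],[0,0,0,0,0,0.143],[0,0,0,0,0,0.143],[0,0,0,0,0,0.141]]]'; python3 -m pendant '[[[-2.5,2,0,0,0,0],[-2.5,2,0,0,0,0],[-2.5,2,0,0,0,0],[-2.5,2,0,0,0,0],[0,0,0,0,0,0],[0,0,0,0,0,0]]]' 0.6
python3 - <<'E'
from h import *
print(env.get_state()["joint_pos"])
tin_at(["wrist","side","top"],np.array([535.,159]),"b")
a=cv2.imread("pics/b_top.png");b=cv2.imread("pics/b_wrist.png");cv2.imwrite("pics/b.png",cv2.resize(np.hstack([a,b]),(800,300)))
E
```

```text
time: 6.15
tcp_pos: [620.7, 156.7, 319.6]
tool_rot: [2.24, -2.195, -0.007]
contact_force: [-1.1, -2.5, -2.7]
grip_width: 0.603
time: 6.75
tcp_pos: [540.6, 240.8, 307.5]
tool_rot: [-2.266, 2.17, 0.026]
contact_force: [0.8, -0.1, 0.4]
grip_width: 0.603
[-1.25280726  0.85560389  1.31687543  1.82874881 -0.90541645  1.22624565
 -2.74118243]
wrist 20243 ctr [541.8 158.9] size [124.4  95.1] gapframe x,y 2.8 196.2 yaw rel gap 0.002 z 33.0
side 602 ctr [542.1 159.7] size [125.6  95.1] gapframe x,y 3.0 197.0 yaw rel gap -0.008 z 33.2
top 965 ctr [542.8 159.1] size [124.5  94.6] gapframe x,y 3.7 196.4 yaw rel gap -0.003 z 32.5
```

View pics/b.png

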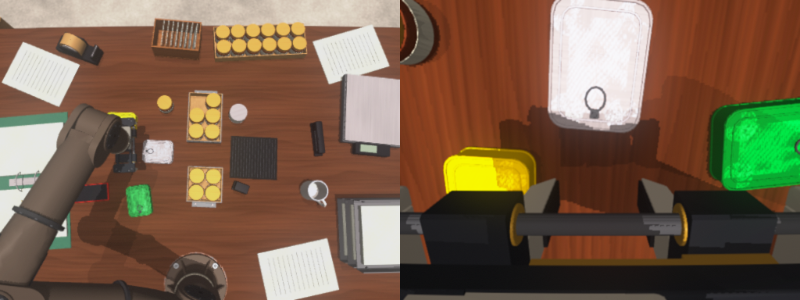

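Three cameras agree: the tin is 3 mm to the far side of the line and parallel to it. Joints 3 and 7 are at their limits in this posture, though, so I'll unwind and take the half-turned tool orientation.

```bash
python3 -m pendant '[[[0,0,-0.5,0,0,-0.14],[0,0,-0.5,0,0,-0.14],[0,0,-0.5,0,0,-0.14],[0,0,-0.5,0,0,-0.14],[0,0,-0.5,0,0,-0.14],[0,0,0,0,0,-0.14],[0,0,0,0,0,-0.14],[0,0,0,0,0,-0.14],[0,0,0,0,0,-0.14],[0,0,0,0,0,-0.14],[0,0,0,0,0,-0.14],[0,0,0,0,0,0]]]'; python3 -c "
from cell import env
print(env.get_state()['joint_pos'].round(3) )"
```

```text
time: 8.1
tcp_pos: [541.6, 238.4, 333.6]
tool_rot: [-3.126, -0.017, 0.012]
contact_force: [0.2, 0.4, 0.5]
grip_width: 0.599
[-1.125  0.603  0.963  1.795 -0.585  1.058 -1.498]
```

```bash
python3 -m pendant '[[[0,0,0,0,0,-0.138],[0,0,0,0,0,-0.138],[0,0,0,0,0,-0.138],[0,0,0,0,0,-0.138],[0,0,0,0,0,-0.138],[0,0,0,0,0,-0.138],[0,0,0,0,0,-0.138],[0,0,0,0,0,-0.138],[0,0,0,0,0,-0.138],[0,0,0,0,0,-0.138],[0,0,0,0,0,-0.138],[0,0,0,0,0,0]]]'
cat > corr.py <<'E'
# rows needed: corr.py x y z -> tool-frame shift (cm) and turn to reach gap-aligned pose
import sys
from h import *
from scipy.spatial.transform import Rotation as R
s=env.get_state();cur=R.from_rotvec(s["tool_rot"])
X=np.r_[gy,0];Z=np.array([0,0,-1.]);des=R.from_matrix(np.c_[X,np.cross(Z,X),Z])
t=np.array(list(map(float,sys.argv[1:4])))
print("tcp",s["tcp_pos"].round(1),"j",s["joint_pos"].round(2),"turn",(cur.inv()*des).as_rotvec().round(4),"shift_cm (aligned axes)",(des.inv().apply(t-s["tcp_pos"])/10).round(2))
off=s["tcp_pos"][:2]-G;print("tcp in gap frame",(off@gx).round(1),(off@gy).round(1))
E
python3 corr.py 540 260 300
```

```text
time: 9.3
tcp_pos: [541.4, 238.7, 333.0]
tool_rot: [-2.259, -2.159, -0.006]
contact_force: [1.1, 1.4, -0.2]
grip_width: 0.603
tcp [541.4 238.7 333. ] j [-0.88  0.48  0.55  1.78 -0.32  0.97 -0.25] turn [-0.0095 -0.0145 -0.0008] shift_cm (aligned axes) [ 2.12 -0.23  3.3 ]
tcp in gap frame -1.2 276.0
```

```bash
python3 -m pendant '[[[0,0,0,-0.0095,-0.0145,-0.001],[0.7,0.2,0,0,0,0],[0.7,0.2,2,0,0,0],[0,0,3,0,0,0],[0,0,3,0,0,0],[0,0,2.5,0,0,0],[0,0,2,0,0,0],[0,0,1,0,0,0],[0,0,0.5,0,0,0],[0,0,0,0,0,0]]]' 0.45; python3 corr.py 546.2 252.6 192
```

```text
time: 10.3
tcp_pos: [545.5, 253.9, 192.7]
tool_rot: [2.267, 2.175, -0.0]
contact_force: [0.1, 0.2, 0.4]
grip_width: 0.452
tcp [545.5 253.9 192.7] j [-0.83  0.68  0.45  1.86 -0.43  0.7  -0.17] turn [-0.0001  0.0004  0.0029] shift_cm (aligned axes) [-0.13  0.08  0.07]
tcp in gap frame 2.2 291.3
```

```bash
python3 -m pendant '[[[-0.8,0,0,0,0,0],[-0.6,0,0,0,0,0],[-0.5,0,0,0,0,0],[-0.6,-0.03,0,0,0,0],[-0.7,-0.04,0,0,0,0],[-0.8,-0.05,0,0,0,0],[-0.8,-0.05,0,0,0,0],[-0.8,-0.05,0,0,0,0],[-0.7,-0.05,0,0,0,0],[-0.6,-0.03,0,0,0,0],[-0.5,0,0,0,0,0],[0,0,0,0,0,0]]]'; python3 corr.py 546.2 252.6 192
python3 - <<'E'
from h import *
tin_at(["side","top"],np.array([539.,105]),"c")
E
```

```text
time: 11.5
tcp_pos: [539.6, 179.2, 193.2]
tool_rot: [2.267, 2.175, 0.001]
contact_force: [-0.1, 0.9, 0.7]
grip_width: 0.45
tcp [539.6 179.2 193.2] j [-0.72  0.64  0.43  1.94 -0.42  0.65 -0.06] turn [ 0.0008 -0.0003  0.003 ] shift_cm (aligned axes) [7.37 0.34 0.12]
tcp in gap frame -0.4 216.4
side 103 ctr [531.9  58.7] size [37.  93.1] gapframe x,y -2.6 95.6 yaw rel gap 1.478 z 33.5
top 884 ctr [537.4 102.7] size [114.3  95. ] gapframe x,y 0.9 139.9 yaw rel gap 0.028 z 32.3
```

```bash
python3 -m pendant '[[[-0.4,0,0,0,0,0],[-0.6,0,0,0,0,0],[-0.7,0,0,0,0,0],[-0.7,0,0,0,0,0],[-0.7,0,0,0,0,0],[-0.7,0,0,0,0,0],[-0.7,0,0,0,0,0],[-0.7,0,0,0,0,0]]]'
python3 - <<'E'
from h import *
tin_at(["top"],np.array([535.,60]),"d")
p=cv2.imread("pics/d_top.png");cv2.imwrite("pics/d.png",cv2.resize(p[110:270,170:350],None,fx=3.6,fy=3.6,interpolation=cv2.INTER_CUBIC))
E
python3 corr.py 0 0 0
```

```text
time: 12.4
tcp_pos: [537.1, 127.1, 192.8]
tool_rot: [2.267, 2.175, -0.001]
contact_force: [-0.4, 3.1, 1.6]
grip_width: 0.452
top 861 ctr [539.5  42. ] size [120.5 100.8] gapframe x,y 5.7 79.3 yaw rel gap 0.036 z 32.3
tcp [537.1 125.6 192.8] j [-0.63  0.62  0.43  1.98 -0.42  0.63  0.03] turn [-0.0002  0.0013  0.0019] shift_cm (aligned axes) [-14.94 -53.1   19.28]
tcp in gap frame -0.4 162.7
```

View pics/d.png

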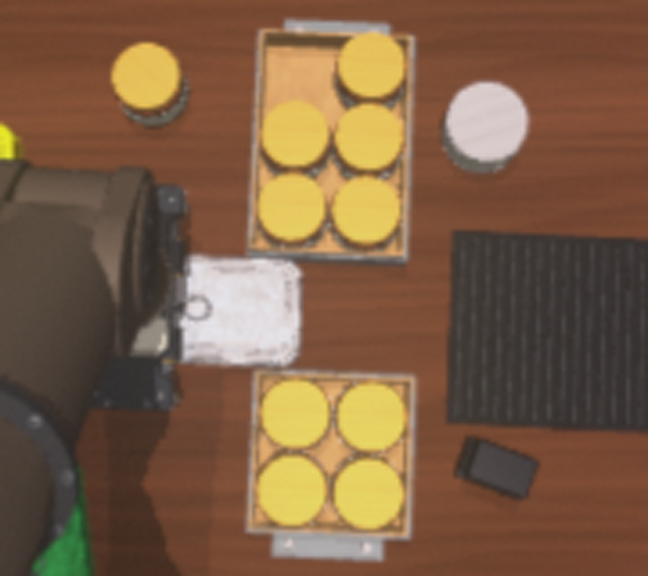

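The tin's nose is in the gap mouth with clearance on both sides, and the push force is only 3 N. I'll carry on in steps and check the force each time.

```bash
python3 -m pendant '[[[-0.7,0.005,0,0,0,0],[-0.7,0.005,0,0,0,0],[-0.7,0.005,0,0,0,0],[-0.7,0.005,0,0,0,0],[-0.7,0.005,0,0,0,0],[-0.7,0.005,0,0,0,0]]]';  python3 corr.py 0 0 0;  python3 -m pendant '[[[-0.7,0,0,0,0,0],[-0.7,0,0,0,0,0],[-0.7,0,0,0,0,0],[-0.7,0,0,0,0,0],[-0.7,0,0,0,0,0],[-0.7,0,0,0,0,0]]]';  python3 corr.py 0 0 0
```

```text
time: 13.05
tcp_pos: [535.7, 85.1, 192.8]
tool_rot: [2.267, 2.175, -0.001]
contact_force: [-0.5, 2.3, -0.5]
grip_width: 0.447
tcp [535.7  85.1 192.8] j [-0.55  0.6   0.42  2.01 -0.41  0.61  0.1 ] turn [-0.0002  0.0003  0.0034] shift_cm (aligned axes) [-10.89 -53.14  19.28]
tcp in gap frame -0.0 122.3
time: 13.65
tcp_pos: [534.0, 43.2, 192.8]
tool_rot: [-2.267, -2.175, 0.001]
contact_force: [1.1, 2.2, -1.7]
grip_width: 0.451
tcp [534.   43.2 192.8] j [-0.47  0.6   0.41  2.02 -0.41  0.6   0.17] turn [-0.0002  0.0002  0.0034] shift_cm (aligned axes) [ -6.69 -53.15  19.28]
tcp in gap frame 0.1 80.3
```

```bash
python3 -m pendant '[[[-0.6,0,0,0,0,0],[-0.6,0,0,0,0,0],[-0.6,0,0,0,0,0],[-0.6,0,0,0,0,0],[-0.6,0,0,0,0,0],[-0.6,0,0,0,0,0],[-0.6,0,0,0,0,0]]]';  python3 - <<'E'
from h import *
p,d=env.snapshot("top");cv2.imwrite("pics/e.png",cv2.resize(p[110:270,170:350],None,fx=3.6,fy=3.6,interpolation=cv2.INTER_CUBIC))
E
python3 corr.py 0 0 0
```

```text
time: 14.35
tcp_pos: [532.3, 1.5, 192.8]
tool_rot: [2.266, 2.176, -0.0]
contact_force: [-0.7, 2.5, -0.9]
grip_width: 0.45
tcp [5.323e+02 2.000e-01 1.929e+02] j [-0.39  0.59  0.4   2.03 -0.4   0.6   0.24] turn [0.0001 0.0009 0.0024] shift_cm (aligned axes) [ -2.39 -53.17  19.29]
tcp in gap frame 0.3 37.3
```

View pics/e.png

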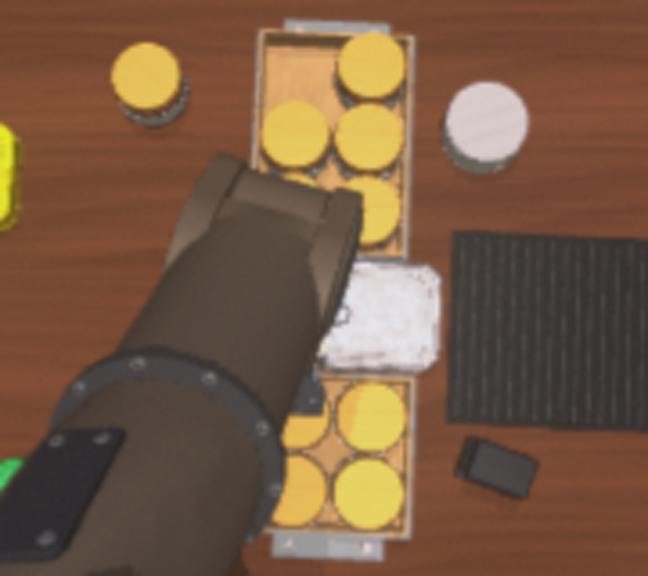

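```bash
python3 -m pendant '[[[-0.6,-0.003,0,0,0,0],[-0.6,-0.003,0,0,0,0],[-0.6,-0.003,0,0,0,0],[-0.6,-0.003,0,0,0,0],[-0.6,-0.003,0,0,0,0],[-0.6,-0.003,0,0,0,0],[-0.6,-0.003,0,0,0,0],[-0.6,-0.003,0,0,0,0],[-0.6,-0.003,0,0,0,0],[-0.6,-0.003,0,0,0,0]]]'; python3 corr.py 0 0 0; python3 -m pendant '[[[-0.7,0,0,0,0,0],[-0.7,0,0,0,0,0],[-0.7,0,0,0,0,0],[-0.7,0,0,0,0,0],[-0.7,0,0,0,0,0],[-0.7,0,0,0,0,0],[-0.7,0,0,0,0,0],[-0.7,0,0,0,0,0]]]'; python3 corr.py 0 0 0
```

```text
time: 15.4
tcp_pos: [529.6, -58.4, 192.9]
tool_rot: [-2.266, -2.176, -0.0]
contact_force: [0.0, 4.5, 1.1]
grip_width: 0.451
tcp [529.6 -58.4 192.9] j [-0.27  0.59  0.39  2.03 -0.39  0.6   0.35] turn [ 0.0001 -0.0001  0.0037] shift_cm (aligned axes) [  3.47 -53.17  19.29]
tcp in gap frame 0.3 -21.4
time: 16.2
tcp_pos: [527.3, -114.4, 192.9]
tool_rot: [-2.266, -2.176, -0.0]
contact_force: [-0.4, 5.2, 4.5]
grip_width: 0.451
tcp [ 527.3 -114.4  192.9] j [-0.16  0.6   0.39  2.01 -0.38  0.6   0.44] turn [-0.     -0.0002  0.0036] shift_cm (aligned axes) [  9.08 -53.18  19.29]
tcp in gap frame 0.4 -77.5
```

```bash
python3 -m pendant '[[[-0.7,0,0,0,0,0],[-0.7,0,0,0,0,0],[-0.7,0,0,0,0,0],[-0.7,0,0,0,0,0],[-0.7,0,0,0,0,0],[-0.7,0,0,0,0,0],[-0.6,0,0,0,0,0],[-0.4,0,0,0,0,0],[-0.3,0,0,0,0,0],[-0.2,0,0,0,0,0],[0,0,0,0,0,0]]]'; python3 -m pendant '[[[0.5,0,0,0,0,0],[1.0,0,0,0,0,0],[0,0,-2,0,0,0],[0,0,-4,0,0,0],[0,0,-4,0,0,0],[0,0,-4,0,0,0],[3,0,-3,0,0,0],[4,0,0,0,0,0],[4.5,0,0,0,0,0],[4.5,0,0,0,0,0],[4.5,0,0,0,0,0],[3,0,0,0,0,0],[0,0,0,0,0,0]]]'
python3 - <<'E'
from h import *
tin_at(["top","side"],np.array([521.,-245]),"f")
p=cv2.imread("pics/f_top.png");cv2.imwrite("pics/f.png",cv2.resize(p[90:290,150:420],None,fx=2.9,fy=2.9,interpolation=cv2.INTER_CUBIC))
i=env.camera_info("top");d=np.load("top0.npz")["d"]
# mat corners from initial picture
r=env.cut_out("top","mat")
z=np.load("top0.npz")["p"];g=cv2.inRange(z,(0,0,0),(70,70,70));g[:,:270]=0;g[:,370:]=0;g[:160]=0;g[232:]=0
g=cv2.morphologyEx(g,cv2.MORPH_OPEN,np.ones((5,5)));v,u=np.nonzero(g);Q=at_z(i,np.c_[u,v],1)[:,:2];m=cv2.minAreaRect(Q.astype(np.float32));print("mat",m,"gap frame",(np.array(m[0])-G)@gx,(np.array(m[0])-G)@gy)
for n in("jar","round_tin","stamp","phone","mug","stapler"):
    print(n,[(round(q["p"],2),np.round(q["uv"])) for q in env.cut_out("top",n)[:1]])
E
```

```text
time: 17.3
tcp_pos: [524.8, -171.4, 192.8]
tool_rot: [2.267, 2.175, -0.001]
contact_force: [-0.5, 2.7, 2.8]
grip_width: 0.45
time: 18.6
tcp_pos: [534.7, 84.8, 362.2]
tool_rot: [-2.257, -2.183, -0.001]
contact_force: [0.1, -0.2, -0.5]
grip_width: 0.453
top 980 ctr [ 523.5 -241.9] size [124.   95.1] gapframe x,y 2.3 -205.0 yaw rel gap 0.023 z 32.2
side 268 ctr [ 523.8 -226.9] size [93.6 99.3] gapframe x,y 2.0 -190.0 yaw rel gap 1.525 z 33.4
mat ((519.7918701171875, -250.87930297851562), (185.2899932861328, 176.44667053222656), 87.45618438720703) gap frame -0.9832391581187796 -214.1350281410486
jar [(0.78, array([211., 130.]))]
round_tin [(0.84, array([304., 145.]))]
stamp [(0.74, array([306., 240.]))]
phone [(0.61, array([115., 248.]))]
mug [(0.76, array([402., 245.]))]
stapler [(0.8, array([404., 177.]))]
```

View pics/f.png

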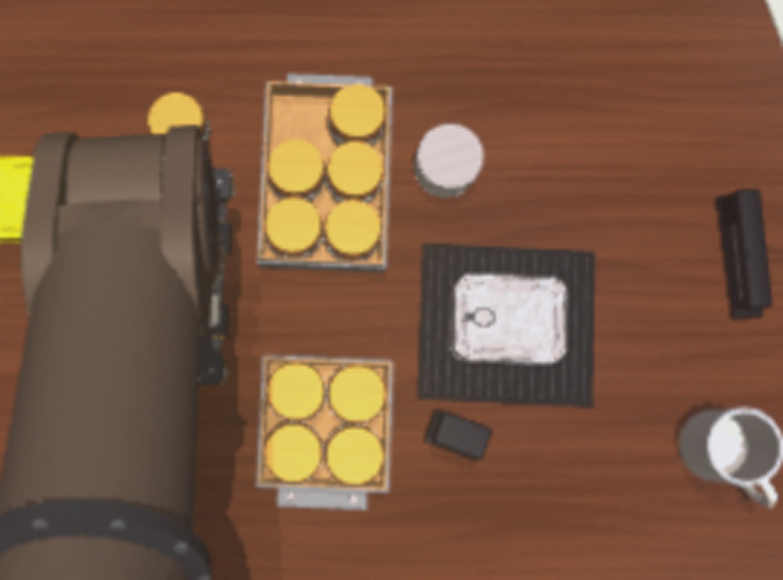

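The tin lies well inside the mat at about (510,318) in the picture. Nothing else has moved and the robot is clear.

```bash
python3 -c "
from cell import env
print(env.sign_off())"
```

```text
the job is handed in; nothing more can be done
None
```

The bare-metal tin went through the gap and now lies wholly on the mat. I handed the job in after about 19 s on the robot's clock; no verdict was reported.

- **Push:** I nudged the tin about 18 mm sideways with two spread fingers until it was in line with the gap. I then pushed it from behind at 60–80 mm/s. The force on the tool, read at the end of each move, was at most about 7 N, and I saw no sign of touching a rack.
- **Final position:** The last top-camera fit puts the tin's centre within about 10 mm of the mat's centre, 0.02 rad off the gap direction. All four corners are at least 30 mm inside the mat's edge.
- **Other things:** The other six things look unmoved in the picture, and the detector puts each within 4 pixels of where it first was. That is about as fine as the detector resolves.

**Checks that disagreed or went wrong:**
- The last side-camera fit (centre 15 mm off, wrong size) was wrong because the tin was only partly visible there. I relied on the top camera.
- One early top-camera fit in the gap mouth took in part of a rack wall, so I ignored it.
- My first tool turn put joints 3 and 7 at the ends of their ranges (joint 7 read -2.741 against a limit of -2.74). I unwound it and used the other orientation.

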